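# Set the flow screw of the rinse gun and try its trigger

## Robot

A 6-joint arm with a two-finger parallel gripper is mounted at the origin on a cart in front of the work surface, level with it; the furniture and walls round the work are solid. World frame = base frame: x ahead of the robot, y to its left, z up, the work surface at z = 0. Lengths are in m, angles in rad, forces in N, time in s.
With the tool pointing down it reaches from about 0.35 to 0.875 m from the base axis. Payload 4.2 kg.
Tool frame: the origin (TCP) lies midway between the tips of the shut fingers; the grasp point (between the pads) lies grasp_offset behind it (grasp_offset is the distance from the TCP to the grasp point, in m); y points along the fingers, z is the direction in which the jaws open and shut, and the axes are right-handed (so a half turn about y gives the same grasp; the last joint's range is limited). The gripper opens to 85 mm and grips with 20 to 120 N. Pads are 22 mm wide; open, the fingers measure 114 mm over their backs; the gripper's body (76 mm by 85 mm) begins 54 mm behind the grasp point. The pads swing forward as they close: fully open they stand 13 mm farther back than shut.
Start: joints at [-1.052, 0.385, 0.008, 0, -1.194, -0.259], TCP at [0.161, -0.604, 0.231] pointing down, gripper open.
Joint ranges: [-3.14, 3.14], [-1.21, 2.06], [-1.07, 1.41], [-3.16, 2.05], [-2.99, -0.16], [-3.1, 3.1]. Speed limits (rad/s): [2.79, 2.79, 3.14, 3.14, 3.14, 3.14].

## Interface

Orientations are given as a 3x3 rotation matrix whose columns are the frame's x, y, z axes.
In Python, from plant import read_state, get_image, camera_params, finish_job, grasp_offset gives the robot as it stands.
- The arm moves only by the tool move_arm, never from a script. Its argument "moves" is a list of rows, each a list of 7 numbers: the opening in per cent of the stroke, from 0 (shut) to 100 (fully open), then the shift along the tool's x, y, z in m, then the turn, a rotation vector about the tool's x, y, z in degrees. In form: [[gripper, x, y, z, rx, ry, rz], ...]. A call has 1 to 5 rows; each row is the pose to reach, as a shift and turn from the pose commanded when the call began, along the tool's axes at that moment; what a row does not reach only later rows make up. A row lasts 1/10 s, in which the tool goes at most 50 mm and 8.59 degrees, less where a joint would pass 70% of its speed; a pose out of reach is approached as far as the arm can. A call with a gripper value outside its range is refused whole. The fingers move at their own pace and stop on an object; "grip_force" is the grip in N (left out, the last holds). Time passes only in rows, so rows that repeat a pose let the fingers close. It gives the time, the measured TCP pose, the force and the opening at its end, in the units of the state.
- read_state(): the state, without advancing time (a new reading comes with each control period).
- get_image(name): name is "side" or "top"; returns the picture (420x560x3 uint8, blue, green, red); there is no depth.
- camera_params(name): a dict with "fx", "fy", "cx", "cy" (pixels), "k1" (the pictures are not rectified: a ray, as slopes to the right and down, at radius r is drawn at 1 + k1 r^2 times it, then the intrinsics apply), "R" (3x3) and "t" (3): a world point X has camera coordinates R X + t. Camera axes: x right, y down, z forward; pixel columns grow to the right and rows downward; lengths in m; the calibration is good to about 2 mm. A picture is of the moment at which its call begins. camera_params takes no time and is no camera call.
- finish_job(): hands the job in, once; it reports no verdict.
The state is a dict: "time_s": time; "qpos": joint angles; "qvel": joint speeds; "joint_torque": joint torques, N m; "tcp_pos": TCP position; "tcp_rot": TCP orientation; "wrist_force": force on the tool from outside, world axes, zero at the start; "wrist_torque": the same for the moment, N m; "width": finger opening in m.
Only numpy, scipy, OpenCV 4.12 (cv2) and the standard library are available. Lean on these libraries where they do the work, as an engineer would, in place of code of your own. Each camera call takes 0.05 s, during which the arm holds its last target. There are 200 camera calls.

## Task

Take the orange flat driver from its stand, seat its blade in the slotted flow screw of the spray gun and turn the screw clockwise, keeping the blade in the slot, until the slot lines up with the two white marks. Put the driver back in the hole of its stand so that it stands upright, then squeeze the gun's red trigger fully against its stop, hold it for a moment and let it spring back. Turn the screw only with the driver, and leave the bottles, dish, tape and marker where they are.

Things in the scene. Friction and masses are not known exactly. Their poses are not given: they have to be found in the camera images.
- driver: short flat screwdriver, 137 mm long, 80 g, upright in its stand, blade down; origin in the middle of the blade's edge, z up the shaft. Upwards: blade 14 mm wide along its x, 1.6 mm thick at the edge, 2.3 mm at 7 mm up; shaft 8 mm thick; black round collar 34 mm across from z 60 to 67 mm; orange flat-sided handle from z 67 to 137 mm, 28 mm along x, 22 mm along y
- driver_handle (a point): centre of the driver's orange handle, 102 mm above the blade's edge; axes as the driver's: x along the blade's width, y across the handle's 22 mm, z up. Gripped across the 22 mm, the blade's width is square to the closing line
- driver_tip (a point): middle of the edge of the driver's blade, 102 mm below driver_handle; axes as the driver's
- stand_hole (a point): grey driver stand fixed to the bench, base 80 x 80 mm, 83 mm high: centre of the 22 x 22 mm hole through its 8 mm top plate, at the plate's top; z up. Below it 75 mm are free. The driver hangs through it at any yaw, its collar lying on the plate, driver_handle 42 mm above this point
- spray_gun: blue rinse spray gun lying on its side in a cradle fixed to the bench; origin on the bench directly under the flow screw's axis, z up. Body 44 x 100 mm, top 66 mm high; brass nozzle along its +y to y = 110 mm, brass connector to y = -82 mm; black grip along its -x to x = -122 mm
- screw_head (a point): brass slotted flow screw, 22 mm across, on the gun's upper face: centre of the head's top, 73 mm above the bench. z up, x along the slot (turns with the screw). The slot runs right across, 3.5 mm wide, chamfered to 6 mm at the top, 6 mm deep. Round it a fixed black collar, inside 24 mm, outside 34 mm across, 1 mm higher, with two white marks on the line of the gun's x
- flow_screw (a joint): angle (rad) of the slot from the line of the white marks (gun's x), counterclockwise from above; 0 = lined up. Starts at 0.7 to 1.2, to be turned clockwise; stops at -0.5 and 1.5. Stiff (about 0.06 N m), stays where it is left. The blade has about 0.1 rad of play in the slot either way
- gun_grip (a point): centre of the gun's fixed black grip where the hand holds it, 48 mm above the bench, 12 mm from the grip's rear face (-y) and its front face (+y): the grip is 24 mm thick along y and 32 mm high; axes as the gun's. The trigger is on its +y side; beneath it the bench is free
- trigger_pad (a point): middle of the red trigger lever at the same height as gun_grip, 34 mm in +y from it when released; the lever is 8 mm thick and 20 mm high, hinged about a vertical axis 40 mm away in +x. From the grip's rear face to the lever's front face it measures 50 mm released and about 40 mm squeezed
- trigger (a joint): angle of the sprung trigger: 0 released, 0.24 rad fully squeezed towards the grip (about 10 mm at trigger_pad); needs 5 to 10 N there and springs back by itself. Squeeze grip and trigger together between the fingers from above
- white_bottle: small white bottle with a blue cap, 40 mm across, 75 mm high, origin in the middle of its underside; bystander
- red_cap_bottle: white bottle with a red cap, 50 mm across, 100 mm high, origin in the middle of its underside; bystander
- green_tape: roll of green tape lying flat, 84 mm across, 24 mm high, origin in the middle of its underside; bystander
- blue_marker: blue marker pen, 135 mm long, 15 mm high, lying along its x, origin in the middle of its underside; bystander
- pink_dish: closed petri dish, 64 mm across, 14 mm high, origin in the middle of its underside; bystander

How it is judged:
On the way, in this order (a step that is already met when the one before it is completed fails the run):
1. the driver's blade is seated in the screw's slot (at least 3 mm deep) (z of driver_tip in the frame of screw_head below -0.003 m and horizontal distance between driver_tip and screw_head below 0.006 m and angle between driver_tip's own z axis and vertical below 0.2 rad), for 0.1 s.
2. the slot lines up with the white marks (within 0.17 rad), the blade still in it (value of joint flow_screw between -0.17 and 0.17 rad and z of driver_tip in the frame of screw_head below -0.002 m and horizontal distance between driver_tip and screw_head below 0.006 m and angle between driver_tip's own z axis and vertical below 0.2 rad), for 0.2 s.
3. the driver is back in its stand, upright and released (horizontal distance between driver_handle and stand_hole below 0.012 m and z of driver_handle in the frame of stand_hole below 0.046 m and angle between driver_handle's own z axis and vertical below 0.12 rad and contact force between the fingers and driver below 0.1 N), for 0.2 s.
4. the trigger is squeezed fully (beyond 0.19 rad) (value of joint trigger above 0.19 rad), for 0.2 s.
At the end, for the whole second after the job is handed in: The screw's slot lies within 0.17 rad of the white marks; the driver stands in the hole of its stand, within 12 mm of its centre, collar on the plate (4 mm), tilted less than 0.12 rad, at rest and released; the trigger is back at rest (below 0.03 rad) (all of step 3 and value of joint flow_screw between -0.17 and 0.17 rad and value of joint trigger below 0.03 rad and linear speed of driver below 0.02 m/s); the robot touches nothing.
It fails at once if the screw is turned while the driver's blade is not in its slot (not (z of driver_tip in the frame of screw_head below -0.0005 m and horizontal distance between driver_tip and screw_head below 0.006 m and angle between driver_tip's own z axis and vertical below 0.2 rad) and (velocity of joint flow_screw above 0.3 rad/s or velocity of joint flow_screw below -0.3 rad/s)).
It fails at once if a bystander is moved more than 30 mm or a bottle is tipped (distance of any of white_bottle, red_cap_bottle, green_tape, blue_marker, pink_dish from where it was at the start of the episode above 0.03 m or angle between any of white_bottle, red_cap_bottle's own z axis and vertical above 0.5 rad).
It also fails if it takes over 72 s, if anything falls off the work surface, if the arm or the gripper's body presses on something with over 40 N, if the wrist force passes 120 N, or if a joint passes its speed limit or range.

## Working session

There is one attempt and no reset: what is moved stays moved. The work goes in short steps, Python scripts to look and compute and a tool call to move; the robot and the scene stay as the last step left them, time stands still between calls to the robot, and variables do not carry over. Pictures are saved under pics/ and viewed, about 8 in all and at most 12, crops included, and the job is handed in when it is done.

Besides the shell and the picture viewer there is one more tool, called after ">>>" in YAML: its name, and indented under it one key for each argument. move_arm: Moves the arm, as the interface text tells. Its arguments: {"type":"object","properties":{"moves":{"type":"array","items":{"type":"array","items":{"type":"number"}}},"grip_force":{"type":"number"}},"required":["moves"]}

```bash
mkdir -p pics; ls; python3 - <<'E'
from plant import *
import cv2,numpy as np
s=read_state();print(s['tcp_pos'],np.round(s['tcp_rot'],3).tolist(),s['time_s'],s['width'],grasp_offset)
for n in('side','top'):
    cv2.imwrite(f'pics/{n}0.png',get_image(n));print(n,camera_params(n))
E
```

```text
pics
[ 0.16041926 -0.60343202  0.23020896] [[0.966, -0.001, -0.257], [0.257, 0.002, 0.966], [-0.0, -1.0, 0.002]] 0.0 0.08537130867722752 0.0187
side {'fx': 432.5759955050903, 'fy': 432.5759955050903, 'cx': 279.1846571669644, 'cy': 217.72840101904333, 'k1': -0.1255210535035662, 'R': array([[-8.80536671e-01, -4.73977376e-01,  7.85838781e-04],
       [-1.64917109e-01,  3.04821358e-01, -9.38022541e-01],
       [ 4.44361922e-01, -8.26092844e-01, -3.46573363e-01]]), 't': array([0.45717352, 0.23974146, 0.73471441])}
top {'fx': 442.55746091554073, 'fy': 442.55746091554073, 'cx': 279.7628143928263, 'cy': 215.50293608331884, 'k1': 0.004469928835296116, 'R': array([[ 0.02124768, -0.99976911,  0.00320437],
       [-0.99579409, -0.02144869, -0.08907351],
       [ 0.08912167, -0.00129829, -0.9960199 ]]), 't': array([-0.10042295,  0.58283597,  1.06801953])}
```

View pics/top0.png

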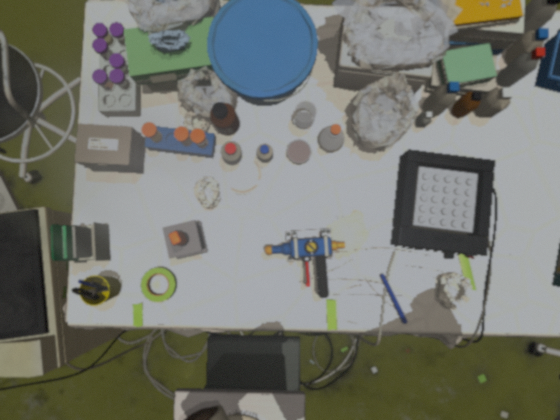

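View pics/side0.png

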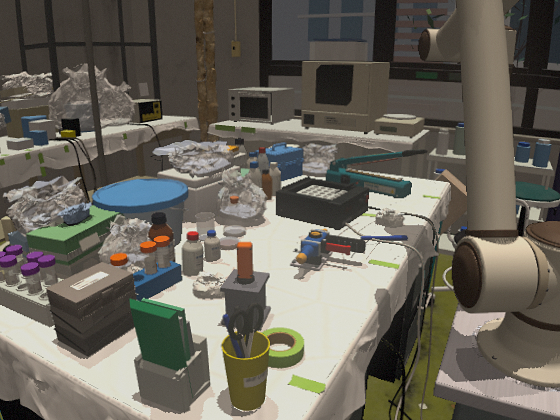

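The top view shows the gun's screw near (312,247), the stand near (183,239) and the handle near (179,237). In the side view the driver is at (245,260) and the gun at (320,245). Next I'll enlarge all four areas in one picture.

```bash
cat > h.py <<'E'
from plant import *
import cv2,numpy as np
def ray(n,u,v):
    c=camera_params(n);K=np.array([[c['fx'],0,c['cx']],[0,c['fy'],c['cy']],[0,0,1]])
    p=cv2.undistortPoints(np.array([[[u,v]]],float),K,np.array([c['k1'],0,0,0.]))[0,0]
    return -c['R'].T@c['t'], c['R'].T@np.array([p[0],p[1],1])
def atz(n,u,v,z):
    o,d=ray(n,u,v);return o+d*(z-o[2])/d[2]
def proj(n,X):
    c=camera_params(n);K=np.array([[c['fx'],0,c['cx']],[0,c['fy'],c['cy']],[0,0,1]])
    return cv2.projectPoints(np.array([X],float),cv2.Rodrigues(c['R'])[0],c['t'],K,np.array([c['k1'],0,0,0.]))[0][0,0]
def tri(pts):
    A=0;b=0
    for n,u,v in pts:
        o,d=ray(n,u,v);d/=np.linalg.norm(d);P=np.eye(3)-np.outer(d,d);A=A+P;b=b+P@o
    return np.linalg.solve(A,b)
def panel(img,x,y,w,h,W,H):
    o=cv2.resize(img[y:y+h,x:x+w],(W,H),interpolation=cv2.INTER_CUBIC)
    st=5 if w<=80 else 10
    for i in range(0,w,st):
        if (x+i)%10==0: cv2.putText(o,str(x+i),(i*W//w,10),0,.35,(0,0,255),1);cv2.line(o,(i*W//w,12),(i*W//w,18),(0,0,255),1)
    for j in range(0,h,st):
        if (y+j)%10==0: cv2.putText(o,str(y+j),(0,j*H//h+4),0,.35,(0,0,255),1);cv2.line(o,(24,j*H//h),(30,j*H//h),(0,0,255),1)
    return o
E
python3 - <<'E'
from h import *
t=cv2.imread('pics/top0.png');s=cv2.imread('pics/side0.png')
a=panel(t,260,225,100,75,400,300);b=panel(t,155,210,60,45,400,300)
c=panel(s,280,215,100,75,400,300);d=panel(s,205,240,80,100,400,300) if 0 else panel(s,195,235,120,90,400,300)
cv2.imwrite('pics/c1.png',np.vstack([np.hstack([a,b]),np.hstack([c,d])]))
E
```

```text
(no output)
```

View pics/c1.png

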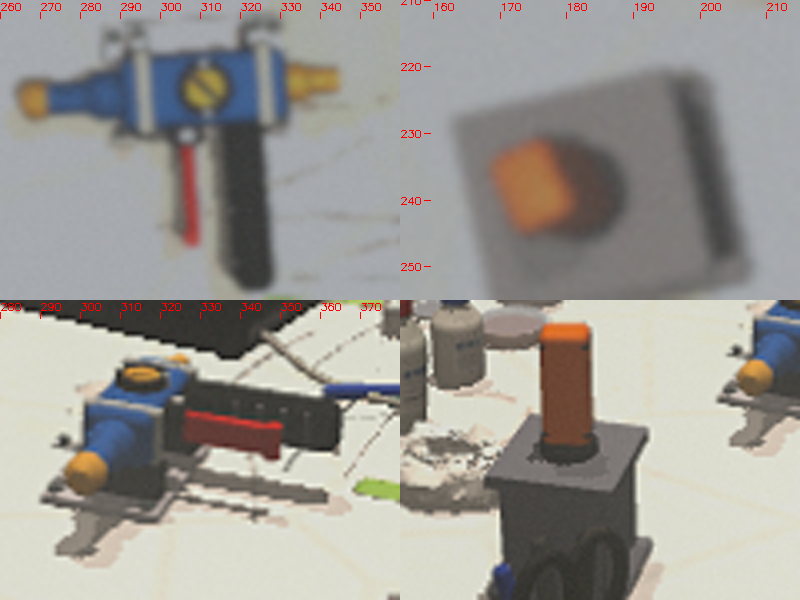

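The crop gives, in top-image pixels:
- **Screw:** centre at about (311.4,246.9). Its dark slot runs from upper left to lower right.
- **Gun:** nozzle tip at about (264,249) and connector tip at about (344.6,244.6).
- **Driver:** handle top centre at about (174.7,237.5), with its long side along (30,74). The collar is at about (180.4,237.2).
- **Grip and trigger:** the grip is the black bar at u≈314–328, and the red lever is at u≈305–309.

I'll compute the positions and enlarge the screw.

```bash
python3 - <<'E'
from h import *
ca=lambda x,y:(260+(x+.5)/4-.5,225+(y+.5)/4-.5)
cb=lambda x,y:(155+(x+.5)/6.667-.5,210+(y+.5)/6.667-.5)
T=lambda p,z:np.round(atz('top',*p,z),4)
S=T(ca(207,89),.073);print('screw',S)
n=T(ca(17,98),.044);c=T(ca(340,80),.044);print('noz',n,'con',c,'len',np.linalg.norm(n-c),'yaw',np.arctan2(-(n-c)[0],(n-c)[1]))
print('grip a,b',T(ca(240,130),.064),T(ca(251,280),.064),'yaw')
print('lever',T(ca(186,145),.058),T(ca(192,243),.058))
print('handle top',T(cb(134,186),.16),'collar',T(cb(172,184),.09))
q=[T(cb(*p),.16) for p in((90,158),(148,138),(178,212),(118,235))]
d=q[1]-q[2]+q[0]-q[3];print('yaw driver',np.arctan2(d[1],d[0]))
print('stand plate corner',[T(cb(*p),.083) for p in((55,118),(275,72))])
# side reprojection
D=T(cb(134,186),.16)
for z in(.16,.09,.083):print('side drv',z,proj('side',[D[0],D[1],z]))
print('side screw',proj('side',S))
t=cv2.imread('pics/top0.png');s=cv2.imread('pics/side0.png')
a=panel(t,296,235,32,24,800,600)
cv2.imwrite('pics/c2.png',a)
E
```

```text
screw [ 0.5082 -0.1638  0.073 ]
noz [ 0.5009 -0.0513  0.044 ] con [ 0.5159 -0.2463  0.044 ] len 0.19557607215607947 yaw 0.07677189126977811
grip a,b [ 0.4846 -0.1843  0.064 ] [ 0.397  -0.1919  0.064 ] yaw
lever [ 0.475  -0.1529  0.058 ] [ 0.4174 -0.1574  0.058 ]
handle top [0.5204 0.1379 0.16  ] collar [0.5238 0.1411 0.09  ]
yaw driver 0.4068808438310128
stand plate corner [array([0.5463, 0.1846, 0.083 ]), array([0.5641, 0.1082, 0.083 ])]
side drv 0.16 [243.23127749 242.60529105]
side drv 0.09 [244.32967252 276.31940421]
side drv 0.083 [244.43859742 279.5698063 ]
side screw [314.45697627 232.87610622]
```

View pics/c2.png

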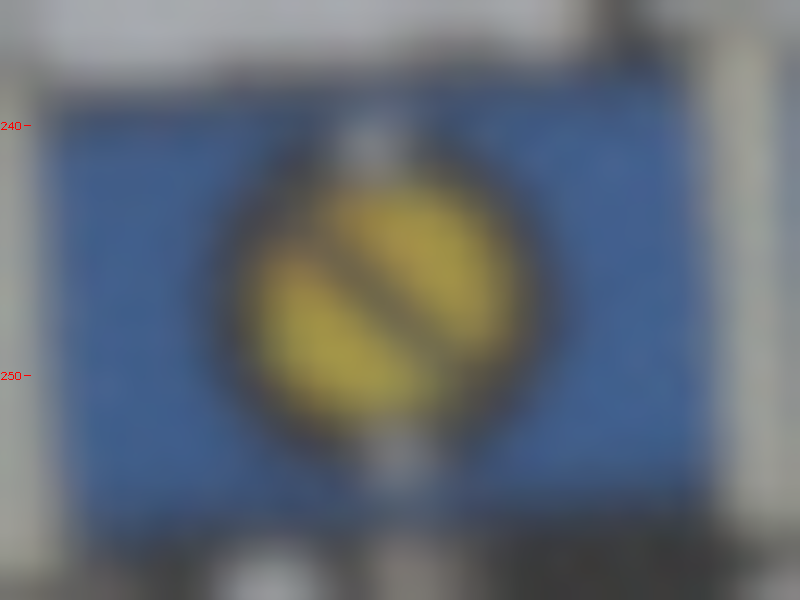

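The screw's centre is at crop (384,302), which is image (310.9,246.6). The white marks give a gun yaw of about 0.085, and the slot lies at about 0.84 rad in world, so roughly 0.75 from the marks. Now I'll triangulate with the side view and plan the transit.

```bash
cat >> h.py <<'E'
def plan(tgt,yaw=None,tip='tcp'):
    "shift in tool axes from measured pose to tgt (tcp), plus ry deg to have tool x at yaw"
    s=read_state();R=s['tcp_rot'];d=R.T@(np.array(tgt)-s['tcp_pos'])
    y0=np.arctan2(R[1,0],R[0,0]);print('tcp',s['tcp_pos'].round(4),'yaw',round(y0,4),'w',round(s['width'],4),'F',s['wrist_force'].round(1),'q6',s['qpos'][5].round(2),'t',s['time_s'])
    print('shift',d.round(4),'ry',None if yaw is None else round(np.degrees(y0-yaw),2))
E
python3 - <<'E'
from h import *
a=tri([('top',174.7,237.5),('side',244.1,243.9)]);print('handle top',a)
b=tri([('top',310.9,246.6),('side',315.1,233.6)]);print('screw',b)
plan([a[0],a[1],.22],.385)
E
```

```text
handle top [0.51966523 0.13787352 0.15766251]
screw [ 0.50763849 -0.16329158  0.07138875]
tcp [ 0.1604 -0.6035  0.2303] yaw 0.2597 w 0.0854 F [-0.9 -0.1 -0.4] q6 -0.26 t 0.1
shift [0.5375 0.0115 0.6243] ry -7.18
```

>>> move_arm:
  moves:
    - [100,0.031,0,0.036,0,0,0]
    - [100,0.062,0,0.072,0,0,0]
    - [100,0.093,0,0.108,0,0,0]
    - [100,0.124,0,0.144,0,0,0]
    - [100,0.155,0,0.18,0,0,0]
  grip_force: 60

```text
time_s: 0.6
tcp_pos: [0.2643, -0.3884, 0.2309]
tcp_rot: [[0.967, -0.0, -0.256], [0.256, 0.001, 0.967], [-0.0, -1.0, 0.001]]
wrist_force: [0.5, -0.2, 0.3]
width: 0.0854
```

>>> move_arm:
  moves:
    - [100,0.031,0,0.036,0,0,0]
    - [100,0.062,0,0.072,0,0,0]
    - [100,0.093,0,0.108,0,0,0]
    - [100,0.124,0,0.144,0,0,0]
    - [100,0.155,0,0.18,0,0,0]

```text
time_s: 1.1
tcp_pos: [0.3678, -0.1746, 0.2313]
tcp_rot: [[0.966, 0.0, -0.257], [0.257, 0.0, 0.966], [0.0, -1.0, 0.0]]
wrist_force: [0.9, -0.7, 0.1]
width: 0.0851
```

>>> move_arm:
  moves:
    - [100,0.031,0,0.036,0,0,0]
    - [100,0.062,0,0.072,0,0,0]
    - [100,0.093,0,0.108,0,0,0]
    - [100,0.124,0,0.144,0,0,0]
    - [100,0.155,0,0.18,0,-7.2,0]

```text
time_s: 1.6
tcp_pos: [0.4714, 0.0393, 0.2312]
tcp_rot: [[0.925, -0.0, -0.379], [0.379, 0.0, 0.925], [-0.0, -1.0, 0.0]]
wrist_force: [1.8, -0.2, -0.4]
width: 0.0852
```

```bash
python3 -c "
from h import *
plan([.520,.138,.22],.385)"
```

```text
tcp [0.4714 0.0393 0.2312] yaw 0.3891 w 0.0852 F [ 1.8 -0.2 -0.4] q6 -1.61 t 1.6
shift [0.0824 0.0112 0.0728] ry 0.24
```

>>> move_arm:
  moves:
    - [100,0.028,0,0.025,0,0,0]
    - [100,0.056,0,0.05,0,0,0]
    - [100,0.082,0,0.073,0,0,0]
    - [100,0.082,0.04,0.073,0,0,0]
    - [100,0.082,0.08,0.073,0,0,0]

```text
time_s: 2.1
tcp_pos: [0.5205, 0.1373, 0.1506]
tcp_rot: [[0.926, 0.002, -0.377], [0.377, 0.002, 0.926], [0.002, -1.0, 0.001]]
wrist_force: [0.1, 0.2, -0.6]
width: 0.0854
```

```bash
python3 - <<'E'
from h import *
plan([.520,.138,.106],.385)
t=get_image('top');s=get_image('side')
cv2.imwrite('pics/c3.png',np.hstack([panel(t,135,200,80,60,400,300),panel(s,205,215,80,60,400,300)]))
E
```

```text
tcp [0.5205 0.1373 0.1506] yaw 0.3869 w 0.0854 F [ 0.1  0.2 -0.6] q6 -1.74 t 2.1
shift [-0.0003  0.0446  0.0008] ry 0.11
```

View pics/c3.png

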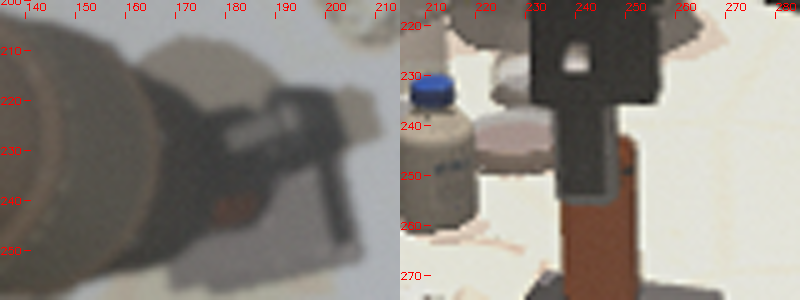

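In the side crop the near finger (u≈241) straddles the orange handle (u≈245), as expected from perspective. I'll descend and grip.

>>> move_arm:
  moves:
    - [100,0,0.03,0,0,0,0]
    - [100,0,0.044,0,0,0,0]
    - [20,0,0.044,0,0,0,0]
    - [10,0,0.044,0,0,0,0]
    - [10,0,0.044,0,0,0,0]

```text
time_s: 2.7
tcp_pos: [0.521, 0.1362, 0.1093]
tcp_rot: [[0.927, 0.003, -0.376], [0.376, 0.001, 0.927], [0.004, -1.0, 0.0]]
wrist_force: [0.3, 0.3, 0.3]
width: 0.0441
```

>>> move_arm:
  moves:
    - [10,0,0,0,0,0,0]
    - [10,0,0,0,0,0,0]
    - [10,0,0,0,0,0,0]
    - [10,0,0,0,0,0,0]
    - [10,0,0,0,0,0,0]

```text
time_s: 3.2
tcp_pos: [0.5206, 0.1362, 0.1087]
tcp_rot: [[0.926, 0.002, -0.377], [0.377, 0.001, 0.926], [0.003, -1.0, -0.0]]
wrist_force: [-0.5, -0.2, 6.1]
width: 0.0212
```

```bash
python3 - <<'E'
from h import *
plan([.520,.138,.26],.385)
p=np.array([.5205,.1373,.17]);z=np.array([-.377,.926,0])
print(proj('side',p+.05*z),proj('side',p))
E
```

```text
tcp [0.5206 0.1362 0.1087] yaw 0.386 w 0.0212 F [-0.5 -0.2  6.1] q6 -1.74 t 3.2
shift [ 0.0005 -0.1513  0.0019] ry 0.06
[237.89334239 248.65925607] [243.20439159 237.48549259]
```

>>> move_arm:
  moves:
    - [10,0,-0.03,0,0,0,0]
    - [10,0,-0.07,0,0,0,0]
    - [10,0,-0.11,0,0,0,0]
    - [10,0,-0.14,0,0,0,0]
    - [10,0,-0.14,0,0,0,0]

```text
time_s: 3.7
tcp_pos: [0.5219, 0.1366, 0.2523]
tcp_rot: [[0.926, 0.009, -0.377], [0.376, 0.004, 0.926], [0.01, -1.0, 0.0]]
wrist_force: [0.7, 0.3, -1.1]
width: 0.0214
```

>>> move_arm:
  moves:
    - [10,-0.018,0,-0.04,0,-4,0]
    - [10,-0.036,0,-0.08,0,-8,0]
    - [10,-0.054,0,-0.12,0,-13,0]
    - [10,-0.072,0,-0.16,0,-19,0]
    - [10,-0.09,0,-0.2,0,-26,0]

```text
time_s: 4.2
tcp_pos: [0.5105, -0.0849, 0.2462]
tcp_rot: [[0.664, -0.002, -0.747], [0.747, 0.0, 0.664], [-0.001, -1.0, 0.002]]
wrist_force: [0.5, -0.4, -0.3]
width: 0.0214
```

```bash
python3 - <<'E'
from h import *
plan([.508,-.163,.18],.84)
E
```

```text
tcp [ 0.5105 -0.0849  0.2462] yaw 0.8442 w 0.0214 F [ 0.5 -0.4 -0.3] q6 -0.88 t 4.2
shift [-0.06    0.0662 -0.0501] ry 0.24
```

>>> move_arm:
  moves:
    - [10,-0.03,0.02,-0.025,0,0,0]
    - [10,-0.06,0.04,-0.05,0,0,0]
    - [10,-0.06,0.066,-0.05,0,0,0]
    - [10,-0.06,0.066,-0.05,0,0,0]
    - [10,-0.06,0.066,-0.05,0,0,0]

```text
time_s: 4.7
tcp_pos: [0.5084, -0.1614, 0.1809]
tcp_rot: [[0.668, -0.002, -0.744], [0.744, -0.0, 0.668], [-0.002, -1.0, 0.001]]
wrist_force: [0.5, 0.0, 0.1]
width: 0.0214
```

```bash
python3 - <<'E'
from h import *
plan([.508,-.163,.18],.84)
t=get_image('top');s=get_image('side')
cv2.imwrite('pics/c4.png',np.hstack([panel(s,290,190,50,60,500,600),panel(t,290,220,40,80,300,600)]))
p=read_state()['tcp_pos'];print(proj('side',p-[0,0,.0857]),proj('side',p+[0,0,.05]))
E
```

```text
tcp [ 0.5084 -0.1614  0.1809] yaw 0.8395 w 0.0214 F [0.5 0.  0.1] q6 -0.73 t 4.7
shift [-0.0014  0.0009 -0.0008] ry -0.03
[313.73640757 224.19133028] [315.32845637 170.28028487]
```

View pics/c4.png

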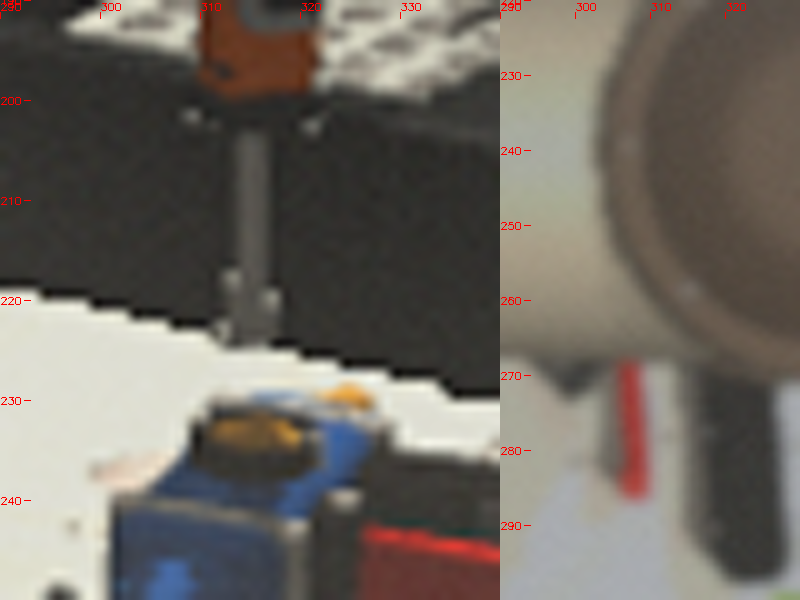

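The side crop puts the blade tip at (314.4,224), where the prediction was (313.7,224.2). The screw top is at about (315.3,232.9), so the remaining offset is about 1.5 mm, mostly along the slot. I'll lower it gently.

>>> move_arm:
  moves:
    - [10,-0.0018,0.008,0,0,0,0]
    - [10,-0.0018,0.016,0,0,0,0]
    - [10,-0.0018,0.02,0,0,0,0]
    - [10,-0.0018,0.023,0,0,0,0]
    - [10,-0.0018,0.023,0,0,0,0]

```text
time_s: 5.3
tcp_pos: [0.5073, -0.1626, 0.1578]
tcp_rot: [[0.668, -0.001, -0.744], [0.744, 0.0, 0.668], [-0.001, -1.0, 0.001]]
wrist_force: [0.5, -0.0, -0.2]
width: 0.0216
```

>>> move_arm:
  moves:
    - [10,0,0.002,0,0,0,0]
    - [10,0,0.003,0,0,0,0]
    - [10,0,0.004,0,0,0,0]
    - [10,0,0.004,0,0,0,0]

```text
time_s: 5.7
tcp_pos: [0.5075, -0.1628, 0.1543]
tcp_rot: [[0.668, -0.0, -0.744], [0.744, 0.0, 0.668], [-0.0, -1.0, 0.0]]
wrist_force: [0.6, -0.3, -1.8]
width: 0.0212
```

>>> move_arm:
  moves:
    - [10,0,0.001,0,0,0,0]
    - [10,0,0.002,0,0,0,0]
    - [10,0,0.002,0,0,0,0]

```text
time_s: 6.0
tcp_pos: [0.5077, -0.1628, 0.1527]
tcp_rot: [[0.668, 0.0, -0.744], [0.744, -0.0, 0.668], [0.0, -1.0, -0.0]]
wrist_force: [-0.3, 1.1, 1.4]
width: 0.0214
```

```bash
python3 - <<'E'
from h import *
plan([.5073,-.1628,.153],.085)
E
```

```text
tcp [ 0.5077 -0.1628  0.1527] yaw 0.8394 w 0.0214 F [-0.3  1.1  1.4] q6 -0.73 t 6.0
shift [-0.0003 -0.0003  0.0003] ry 43.22
```

>>> move_arm:
  moves:
    - [10,0,0,0,0,5,0]
    - [10,0,0,0,0,10,0]
    - [10,0,0,0,0,15,0]
    - [10,0,0,0,0,20,0]
    - [10,0,0,0,0,24,0]

```text
time_s: 6.5
tcp_pos: [0.5081, -0.1631, 0.1527]
tcp_rot: [[0.914, 0.001, -0.406], [0.406, -0.001, 0.914], [0.001, -1.0, -0.001]]
wrist_force: [1.1, -1.1, -0.0]
width: 0.0213
```

```bash
python3 - <<'E'
from h import *
plan([.5073,-.1628,.153],.0);print(read_state()['wrist_torque'])
s=get_image('side');cv2.imwrite('pics/c5.png',panel(s,290,200,50,50,500,500))
E
```

```text
tcp [ 0.5081 -0.1631  0.1527] yaw 0.4179 w 0.0213 F [ 1.1 -1.1 -0. ] q6 -1.15 t 6.5
shift [-0.0006 -0.0003  0.0006] ry 23.94
[-0.46528103 -0.19738469  0.10422119]
```

View pics/c5.png

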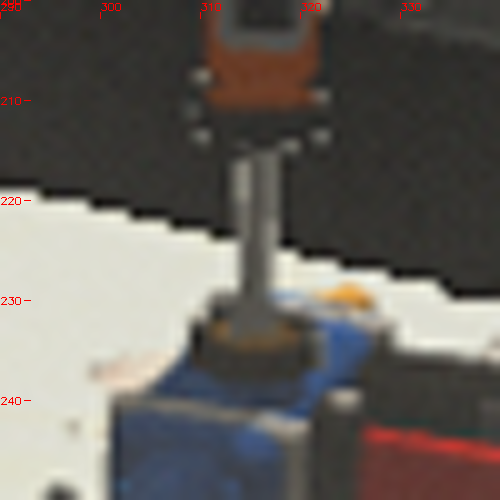

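The side crop shows the shaft sunk into the screw head at (316,233). The wrist torque of about 0.1 N m is consistent with the screw resisting. I'll finish the turn.

>>> move_arm:
  moves:
    - [10,0,0,0,0,6,0]
    - [10,0,0,0,0,12,0]
    - [10,0,0,0,0,18,0]
    - [10,0,0,0,0,24,0]
    - [10,0,0,0,0,24.5,0]

```text
time_s: 7.05
tcp_pos: [0.5081, -0.1633, 0.1527]
tcp_rot: [[1.0, 0.001, 0.006], [-0.006, -0.001, 1.0], [0.001, -1.0, -0.001]]
wrist_force: [0.4, -3.4, 0.5]
width: 0.0214
```

>>> move_arm:
  moves:
    - [10,0,0,0,0,0,0]
    - [10,0,0,0,0,0,0]
    - [10,0,0,0,0,0,0]
    - [10,0,0,0,0,0,0]

```text
time_s: 7.45
tcp_pos: [0.508, -0.1632, 0.1527]
tcp_rot: [[1.0, 0.001, 0.006], [-0.006, -0.001, 1.0], [0.001, -1.0, -0.001]]
wrist_force: [1.9, -4.6, 1.5]
width: 0.0216
```

```bash
python3 - <<'E'
from h import *
plan([.5073,-.1628,.153],.0);print(read_state()['wrist_torque'])
E
```

```text
tcp [ 0.508  -0.1632  0.1527] yaw -0.0063 w 0.0216 F [ 1.9 -4.6  1.5] q6 -1.57 t 7.45
shift [-0.0007 -0.0003  0.0004] ry -0.36
[-1.76479666 -0.53348308  0.06673752]
```

>>> move_arm:
  moves:
    - [10,0,0,0,0,-4,0]
    - [10,0,-0.008,0,0,-4,0]
    - [10,0,-0.03,0,0,-4,0]
    - [10,0,-0.065,0,0,-4,0]
    - [10,0,-0.1,0,0,-4,0]

```text
time_s: 7.95
tcp_pos: [0.506, -0.1615, 0.2522]
tcp_rot: [[0.998, -0.004, -0.062], [0.062, 0.003, 0.998], [-0.004, -1.0, 0.003]]
wrist_force: [0.6, 0.0, -0.1]
width: 0.0212
```

>>> move_arm:
  moves:
    - [10,0,0,0.04,0,-4,0]
    - [10,0,0,0.08,0,-8,0]
    - [10,0,0,0.12,0,-12,0]
    - [10,0,0,0.16,0,-18,0]
    - [10,0,0,0.2,0,-18,0]

```text
time_s: 8.45
tcp_pos: [0.4931, 0.039, 0.2517]
tcp_rot: [[0.93, -0.003, -0.368], [0.368, 0.001, 0.93], [-0.002, -1.0, 0.003]]
wrist_force: [-0.1, -0.4, -1.0]
width: 0.0215
```

```bash
python3 - <<'E'
from h import *
plan([.5205,.1375,.2387],.385)
t=get_image('top');cv2.imwrite('pics/c6.png',panel(t,292,230,40,70,400,700)[:600])
E
```

```text
tcp [0.4931 0.039  0.2517] yaw 0.3773 w 0.0215 F [-0.1 -0.4 -1. ] q6 -1.6 t 8.45
shift [0.0618 0.013  0.0815] ry -0.44
```

View pics/c6.png

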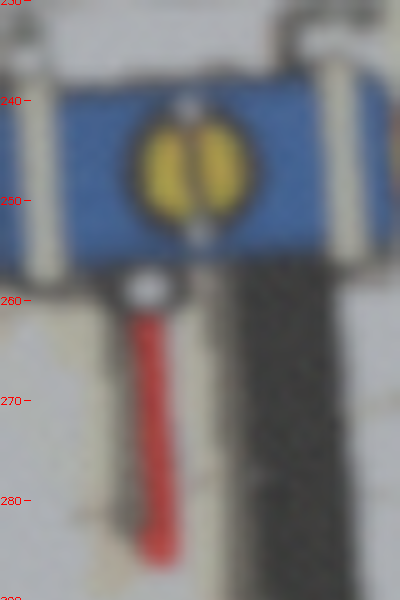

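The top crop shows the slot from (192,130) to (197,210) and the white marks at (190,105) and (202,235). They agree within about 0.03 rad, so the screw is lined up. Now the driver goes back to its pick pose.

>>> move_arm:
  moves:
    - [10,0.031,0,0.04,0,-0.4,0]
    - [10,0.0615,0,0.0803,0,-0.4,0]
    - [10,0.0615,0,0.0803,0,-0.4,0]
    - [10,0.0615,0,0.0803,0,-0.4,0]
    - [10,0.0615,0.02,0.0803,0,-0.4,0]

```text
time_s: 9.0
tcp_pos: [0.5232, 0.1346, 0.2342]
tcp_rot: [[0.927, 0.003, -0.374], [0.374, 0.002, 0.927], [0.004, -1.0, 0.001]]
wrist_force: [0.3, 0.6, -1.1]
width: 0.0213
```

```bash
python3 - <<'E'
from h import *
plan([.5206,.1362,.1087],.386)
E
```

```text
tcp [0.5232 0.1346 0.2342] yaw 0.3837 w 0.0213 F [ 0.3  0.6 -1.1] q6 -1.74 t 9.0
shift [-0.0023  0.1255  0.0023] ry -0.13
```

>>> move_arm:
  moves:
    - [10,-0.002,0.02,0.0023,0,0,0]
    - [10,-0.002,0.04,0.0023,0,0,0]
    - [10,-0.002,0.056,0.0023,0,0,0]
    - [10,-0.002,0.056,0.0023,0,0,0]
    - [10,-0.002,0.056,0.0023,0,0,0]

```text
time_s: 9.5
tcp_pos: [0.5196, 0.1347, 0.1766]
tcp_rot: [[0.928, -0.001, -0.373], [0.373, -0.0, 0.928], [-0.001, -1.0, 0.0]]
wrist_force: [-0.7, 0.3, -0.5]
width: 0.0216
```

```bash
python3 - <<'E'
from h import *
plan([.5206,.1362,.1087],.386)
E
```

```text
tcp [0.5196 0.1347 0.1766] yaw 0.3825 w 0.0216 F [-0.7  0.3 -0.5] q6 -1.74 t 9.5
shift [0.0015 0.0679 0.001 ] ry -0.2
```

>>> move_arm:
  moves:
    - [10,0.0015,0.008,0.001,0,0,0]
    - [10,0.0015,0.016,0.001,0,0,0]
    - [10,0.0015,0.026,0.001,0,0,0]
    - [10,0.0015,0.036,0.001,0,0,0]
    - [10,0.0015,0.046,0.001,0,0,0]

```text
time_s: 10.0
tcp_pos: [0.5207, 0.1369, 0.1292]
tcp_rot: [[0.927, -0.001, -0.374], [0.374, -0.0, 0.927], [-0.001, -1.0, -0.0]]
wrist_force: [0.3, 0.1, -1.1]
width: 0.0216
```

>>> move_arm:
  moves:
    - [10,0,0.01,0,0,0,0]
    - [10,0,0.018,0,0,0,0]
    - [10,0,0.02,0,0,0,0]
    - [10,0,0.02,0,0,0,0]

```text
time_s: 10.4
tcp_pos: [0.5209, 0.137, 0.1099]
tcp_rot: [[0.927, -0.001, -0.374], [0.374, -0.0, 0.927], [-0.001, -1.0, -0.0]]
wrist_force: [-0.2, -0.0, 0.4]
width: 0.0216
```

>>> move_arm:
  moves:
    - [10,0,0.0015,0,0,0,0]
    - [10,0,0.0015,0,0,0,0]
    - [50,0,0.0015,0,0,0,0]
    - [80,0,0.0015,0,0,0,0]
    - [80,0,0.0015,0,0,0,0]

```text
time_s: 10.9
tcp_pos: [0.5211, 0.1371, 0.1091]
tcp_rot: [[0.927, 0.001, -0.374], [0.374, 0.0, 0.927], [0.001, -1.0, 0.0]]
wrist_force: [0.0, -0.2, 0.2]
width: 0.0644
```

>>> move_arm:
  moves:
    - [80,0,0,0,0,0,0]
    - [80,0,0,0,0,0,0]
    - [80,0,-0.03,0,0,0,0]
    - [80,0,-0.07,0,0,0,0]
    - [80,0,-0.11,0,0,0,0]

```text
time_s: 11.4
tcp_pos: [0.5206, 0.1368, 0.2197]
tcp_rot: [[0.927, -0.001, -0.374], [0.374, -0.001, 0.927], [-0.001, -1.0, -0.0]]
wrist_force: [0.9, 0.3, -0.9]
width: 0.068
```

```bash
python3 - <<'E'
from h import *
# gun grip from last top crop (pics/c6: origin 292,230, x10)
ca=lambda x,y:(292+(x+.5)/10-.5,230+(y+.5)/10-.5)
T=lambda p,z:atz('top',*p,z).round(4)
print('lever',T(ca(148,320),.058),T(ca(160,560),.058))
print('gripL',T(ca(240,320),.064),T(ca(255,560),.064),'gripR',T(ca(335,320),.064),T(ca(352,560),.064))
plan([.5205,.137,.22],.386)
t=get_image('top');s=get_image('side')
cv2.imwrite('pics/c7.png',np.hstack([panel(s,205,230,80,70,400,350),panel(s,285,215,80,70,400,350)]))
E
```

```text
lever [ 0.4734 -0.1534  0.058 ] [ 0.417  -0.1572  0.058 ]
gripL [ 0.474  -0.1748  0.064 ] [ 0.4179 -0.1791  0.064 ] gripR [ 0.4745 -0.1973  0.064 ] [ 0.4184 -0.202   0.064 ]
tcp [0.5206 0.1368 0.2197] yaw 0.3838 w 0.068 F [ 0.9  0.3 -0.9] q6 -1.75 t 11.4
shift [-0.     -0.0003  0.0002] ry -0.13
```

View pics/c7.png

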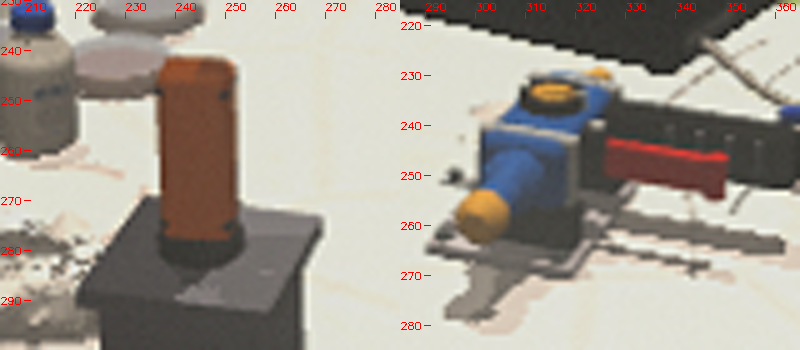

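The side crop shows the driver upright in the stand with its collar on the plate, and the fingers clear. The grip and lever measure 33 mm apart, against 34 mm given, so I'll go on to the trigger.

>>> move_arm:
  moves:
    - [100,-0.028,-0.01,-0.038,0,0,0]
    - [100,-0.056,-0.01,-0.076,0,4,0]
    - [100,-0.084,-0.01,-0.114,0,8,0]
    - [100,-0.112,-0.01,-0.152,0,12,0]
    - [100,-0.14,-0.01,-0.19,0,17.4,0]

```text
time_s: 12.0
tcp_pos: [0.4613, -0.0931, 0.2287]
tcp_rot: [[0.997, 0.0, -0.077], [0.077, 0.0, 0.997], [0.0, -1.0, 0.0]]
wrist_force: [0.9, -1.1, 0.0]
width: 0.0852
```

```bash
python3 - <<'E'
from h import *
plan([.441,-.181,.15],.08)
E
```

```text
tcp [ 0.4613 -0.0931  0.2287] yaw 0.0772 w 0.0852 F [ 0.9 -1.1  0. ] q6 -1.64 t 12.0
shift [-0.0271  0.0787 -0.0861] ry -0.16
```

>>> move_arm:
  moves:
    - [100,-0.013,0.02,-0.043,0,0,0]
    - [100,-0.027,0.03,-0.086,0,0,0]
    - [100,-0.027,0.07,-0.086,0,0,0]
    - [100,-0.027,0.107,-0.086,0,0,0]
    - [100,-0.027,0.107,-0.086,0,0,0]

```text
time_s: 12.5
tcp_pos: [0.438, -0.1795, 0.1174]
tcp_rot: [[0.997, -0.011, -0.077], [0.077, 0.002, 0.997], [-0.011, -1.0, 0.003]]
wrist_force: [-0.5, 0.7, 0.7]
width: 0.0858
```

```bash
python3 - <<'E'
from h import *
plan([.441,-.181,.026],.08)
t=get_image('top');s=get_image('side')
cv2.imwrite('pics/c8.png',np.hstack([panel(t,280,230,60,70,400,466),panel(s,300,190,60,70,400,466)]))
p=np.array([.441,-.155,.058]);print(proj('side',p),proj('top',p))
E
```

```text
tcp [ 0.438  -0.1795  0.1174] yaw 0.0775 w 0.0858 F [-0.5  0.7  0.7] q6 -1.45 t 12.5
shift [ 0.0039  0.0914 -0.002 ] ry -0.14
[338.31065664 244.87266237] [306.78775549 275.30981901]
```

View pics/c8.png

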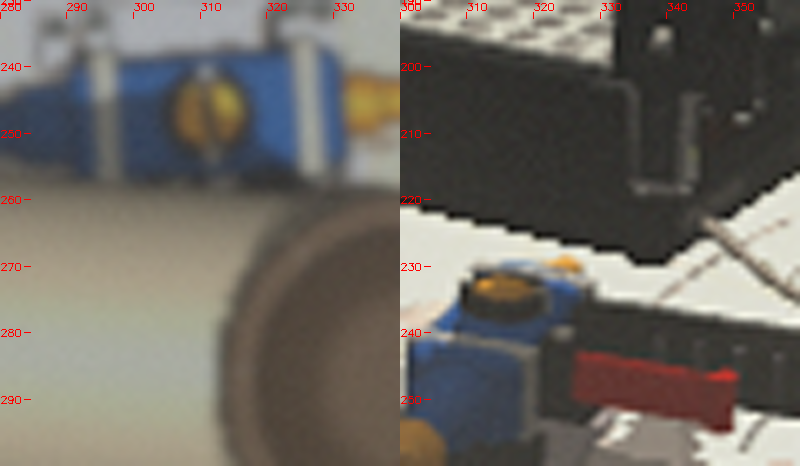

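The slot is still lined up in the top crop. In the side crop the near finger (u≈338) is above the middle of the lever (u≈338). I'll descend.

>>> move_arm:
  moves:
    - [100,0.003,0.03,-0.001,0,0,0]
    - [100,0.003,0.05,-0.001,0,0,0]
    - [100,0.003,0.065,-0.001,0,0,0]
    - [100,0.003,0.08,-0.001,0,0,0]
    - [100,0.003,0.091,-0.001,0,0,0]

```text
time_s: 13.1
tcp_pos: [0.4474, -0.18, 0.0321]
tcp_rot: [[0.997, 0.004, -0.082], [0.082, -0.001, 0.997], [0.004, -1.0, -0.001]]
wrist_force: [0.4, -1.0, 0.0]
width: 0.0857
```

```bash
python3 - <<'E'
from h import *
plan([.441,-.181,.026],.08)
E
```

```text
tcp [ 0.4474 -0.18    0.0321] yaw 0.0817 w 0.0857 F [ 0.4 -1.   0. ] q6 -1.45 t 13.1
shift [-0.0065  0.006  -0.0005] ry 0.1
```

>>> move_arm:
  moves:
    - [100,-0.005,0.004,-0.001,0,0,0]
    - [100,-0.005,0.004,-0.001,0,0,0]
    - [55,-0.005,0.004,-0.001,0,0,0]
    - [55,-0.005,0.004,-0.001,0,0,0]
    - [55,-0.005,0.004,-0.001,0,0,0]
  grip_force: 35

```text
time_s: 13.6
tcp_pos: [0.4407, -0.181, 0.0276]
tcp_rot: [[0.997, 0.001, -0.08], [0.08, 0.001, 0.997], [0.001, -1.0, 0.001]]
wrist_force: [-0.5, 9.2, 5.8]
width: 0.047
```

>>> move_arm:
  moves:
    - [35,0,0,0,0,0,0]
    - [35,0,0,0,0,0,0]
    - [35,0,0,0,0,0,0]
    - [35,0,0,0,0,0,0]
    - [35,0,0,0,0,0,0]

```text
time_s: 14.1
tcp_pos: [0.4409, -0.1831, 0.0283]
tcp_rot: [[0.997, 0.001, -0.082], [0.082, -0.002, 0.997], [0.001, -1.0, -0.002]]
wrist_force: [-2.4, -8.1, 6.6]
width: 0.0416
```

>>> move_arm:
  moves:
    - [35,0,0,0,0,0,0]
    - [35,0,0,0,0,0,0]
    - [35,0,0,0,0,0,0]
    - [35,0,0,0,0,0,0]
    - [35,0,0,0,0,0,0]

```text
time_s: 14.6
tcp_pos: [0.4409, -0.1831, 0.0283]
tcp_rot: [[0.997, 0.001, -0.082], [0.082, -0.002, 0.997], [0.001, -1.0, -0.002]]
wrist_force: [-1.8, -8.1, 6.8]
width: 0.0415
```

```bash
python3 - <<'E'
from h import *
plan([.441,-.181,.026],.08)
E
```

```text
tcp [ 0.4409 -0.1831  0.0283] yaw 0.0818 w 0.0415 F [-1.8 -8.1  6.8] q6 -1.44 t 14.6
shift [0.0002 0.0023 0.0021] ry 0.1
```

The width has stopped at 41.5 mm. I'll raise the grip force to confirm this is the hard stop.

>>> move_arm:
  moves:
    - [25,0,0,-0.002,0,0,0]
    - [25,0,0,-0.002,0,0,0]
    - [25,0,0,-0.002,0,0,0]
    - [25,0,0,-0.002,0,0,0]
    - [25,0,0,-0.002,0,0,0]
  grip_force: 80

```text
time_s: 15.1
tcp_pos: [0.4409, -0.1837, 0.0286]
tcp_rot: [[0.997, 0.001, -0.083], [0.083, -0.001, 0.997], [0.001, -1.0, -0.001]]
wrist_force: [-4.0, 2.3, 11.8]
width: 0.0397
```

```bash
python3 - <<'E'
from h import *
plan([.441,-.181,.026],.08)
s=get_image('side')
cv2.imwrite('pics/c9.png',panel(s,300,210,60,50,720,600))
E
```

```text
tcp [ 0.4409 -0.1837  0.0286] yaw 0.0827 w 0.0397 F [-4.   2.3 11.8] q6 -1.44 t 15.1
shift [0.0003 0.0026 0.0027] ry 0.16
```

View pics/c9.png

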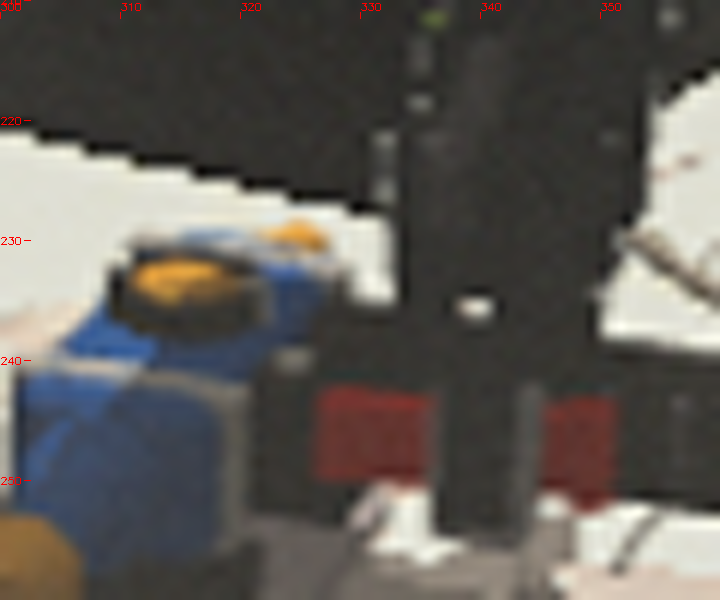

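The finger sits across the middle of the lever, and the width is now 39.7 mm, matching the "about 40 mm" given for fully squeezed. I'll hold briefly to see it stays there.

>>> move_arm:
  moves:
    - [25,0,0,0,0,0,0]
    - [25,0,0,0,0,0,0]
    - [25,0,0,0,0,0,0]
    - [25,0,0,0,0,0,0]
    - [25,0,0,0,0,0,0]
  grip_force: 110

```text
time_s: 15.65
tcp_pos: [0.441, -0.1839, 0.0288]
tcp_rot: [[0.997, 0.001, -0.083], [0.083, -0.001, 0.997], [0.001, -1.0, -0.001]]
wrist_force: [-3.2, 0.3, 12.1]
width: 0.0391
```

```bash
python3 - <<'E'
from h import *
plan([.441,-.181,.026],.08)
E
```

```text
tcp [ 0.441  -0.1839  0.0288] yaw 0.0832 w 0.0391 F [-3.2  0.3 12.1] q6 -1.44 t 15.65
shift [0.0003 0.0028 0.0029] ry 0.19
```

It is against the hard stop. Now I'll release and retreat upwards.

>>> move_arm:
  moves:
    - [100,0,0,0,0,0,0]
    - [100,0,0,0,0,0,0]
    - [100,0,0,0.004,0,0,0]
    - [100,0,0,0.004,0,0,0]
    - [100,0,0,0.004,0,0,0]

```text
time_s: 16.15
tcp_pos: [0.4404, -0.1796, 0.0269]
tcp_rot: [[0.997, 0.0, -0.08], [0.08, -0.0, 0.997], [0.0, -1.0, -0.0]]
wrist_force: [0.6, 0.1, 0.1]
width: 0.0854
```

>>> move_arm:
  moves:
    - [100,0,-0.02,0,0,0,0]
    - [100,0,-0.05,0,0,0,0]
    - [100,0,-0.09,0,0,0,0]
    - [100,0,-0.13,0,0,0,0]
    - [100,0,-0.17,0,0,0,0]

```text
time_s: 16.65
tcp_pos: [0.4399, -0.1797, 0.1985]
tcp_rot: [[0.997, 0.0, -0.08], [0.08, -0.0, 0.997], [0.0, -1.0, -0.0]]
wrist_force: [1.0, -0.3, 0.1]
width: 0.0853
```

>>> move_arm:
  moves:
    - [100,0,0,-0.04,0,0,0]
    - [100,0,0,-0.08,0,0,0]
    - [100,0,0,-0.12,0,0,0]
    - [100,0,0,-0.16,0,0,0]
    - [100,0,0,-0.2,0,0,0]

```text
time_s: 17.15
tcp_pos: [0.456, -0.3807, 0.1968]
tcp_rot: [[0.997, -0.0, -0.08], [0.08, 0.0, 0.997], [-0.0, -1.0, 0.0]]
wrist_force: [-0.4, 0.1, 0.7]
width: 0.085
```

>>> move_arm:
  moves:
    - [100,0,0,0,0,0,0]
    - [100,0,0,0,0,0,0]
    - [100,0,0,0,0,0,0]
    - [100,0,0,0,0,0,0]
    - [100,0,0,0,0,0,0]

```text
time_s: 17.65
tcp_pos: [0.4564, -0.3781, 0.1972]
tcp_rot: [[0.997, 0.0, -0.081], [0.081, -0.0, 0.997], [0.0, -1.0, -0.0]]
wrist_force: [-1.4, -1.4, -0.4]
width: 0.0853
```

```bash
python3 - <<'E'
from h import *
plan([.441,-.181,.026],.08)
t=get_image('top');s=get_image('side')
cv2.imwrite('pics/c10.png',np.vstack([np.hstack([panel(t,280,230,60,60,400,300 if 0 else 400)[:300],panel(t,155,210,60,45,400,300)]),np.hstack([panel(s,280,215,100,75,400,300),panel(s,195,235,120,90,400,300)])]))
E
```

```text
tcp [ 0.4564 -0.3781  0.1972] yaw 0.0815 w 0.0853 F [-1.4 -1.4 -0.4] q6 -1.07 t 17.65
shift [0.0006 0.1712 0.1977] ry 0.09
```

View pics/c10.png

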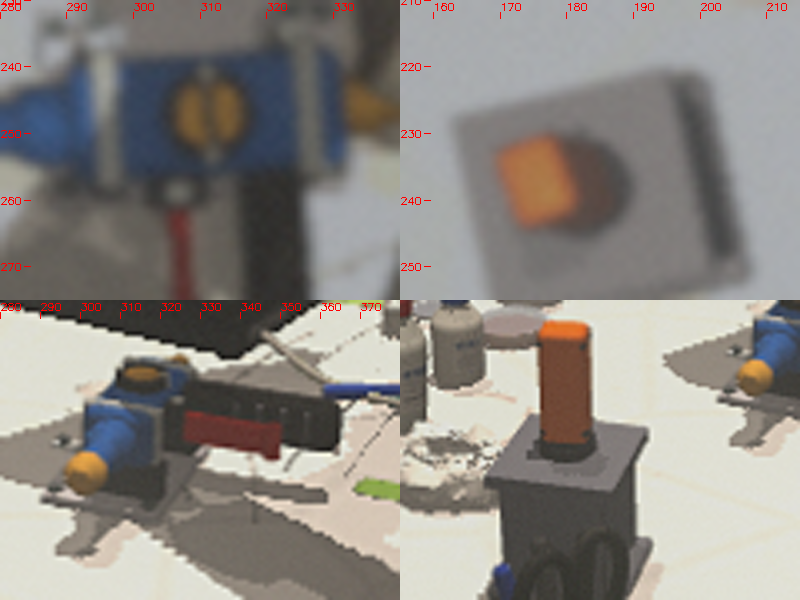

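The slot at (310,247) lines up with the marks, the trigger is back at its starting position, and the driver stands as it did at first. The arm is clear of everything, so I'll hand in.

```bash
python3 -c "
from plant import *
print(finish_job())"
```

```text
the job is handed in; nothing more can be done
None
```

I finished the whole job and handed it in at about 17.7 s of the 72 s allowed; `finish_job` reports no verdict.

- **Screw:** I seated the driver's blade about 6 mm deep in the slot and turned the screw clockwise until the slot matched the white marks. The enlarged top picture showed the two within about 0.03 rad, and the last picture still showed them lined up.
- **Driver:** it is back in its stand, upright with the collar on the plate, in the same place as in the first picture. It is released.
- **Trigger:** at 35 N the fingers stopped at 41.5 mm, which might have been just short of a full squeeze. I raised the grip to 80 N and then 110 N, and they closed to 39.7 mm and then 39.1 mm, against the "about 40 mm" given for fully squeezed. It sprang back when released.
- **End state:** the arm stands clear with about zero wrist force, and I took it nowhere near the bottles, dish, tape or marker. I did not measure their positions again at the end. No check failed.

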